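Lock the battery pack in its cradle with the guarded wing nut

TASK

Slide the black battery pack along the plate, without lifting it, until it is fully home against the cradle's back stop. Then swing the yellow gate shut across the front of the pack so that its slotted end goes round the stud under the loose wing nut, and after that screw the brass three-winged nut clockwise (seen from above) until it is fully tight, one short stroke after another from the open front side of the blue guard hood. Leave the parts standing about where they are.

Things in the scene. Friction and masses are not known exactly. Their poses are not given: they have to be found in the camera images.
- cradle: Fixed battery cradle on the table; dark base plate 6 mm thick, x -114..+50, y -93..+174 mm in its frame, used for all offsets here. Origin on the table under the middle of the pack's seat (pack fully home). +x: the way the pack is pushed in, roughly away from the robot (yaw -0.45 to -0.05 rad); z up. Grey seat walls, 36 mm high: inner faces at y = +-63, x -36..+42 mm.
- back_stop (a point): Middle of the front face of the grey back stop (cradle x = +38 mm), 30 mm above the table; the stop is 46 mm high. The pack is home when its rear face touches it.
- battery_centre (a point): Centre of the loose black battery pack, 32 mm above its underside: 75 mm along cradle x, 120 along y, 64 high (50 at its edges), about 0.55 kg, axes as the cradle's. It stands on the base plate (underside 6 mm above the table), rear end already between the seat walls, 3 mm play a side, 38 to 55 mm short of home. Home: this point at cradle x = 0, y about 0.
- gate (a joint): Yellow swing gate, rad: 0 = shut across the pack's front (stop), grows as it opens, starts 1.4 to 1.6 (limit 1.7), pointing to the robot. At angle a it points along cradle (-sin a, +cos a) from the hinge. Bar 14 mm thick, 19 to 39 mm above the table. Friction 0.2 N m; stays where left; push it anywhere on its outer (right) side. Shuts 2 mm clear of a pack that is home; one that is not stops it.
- gate_hinge (a point): On the gate's upright hinge axis, 39 mm above the table, at cradle (-47, -80) mm, the right front corner of the seat.
- gate_end (a point): Middle of the gate's slotted end, 198 mm from the hinge axis, on its upper edge (39 mm above the table). With the gate shut it lies round the nut's stud.
- wing_nut (a joint): Angle of the wing nut in rad, growing clockwise as seen from above: it starts loose at 0 to 0.9, 4.2 = fully tight (a stop there). Turning it takes about 0.15 N m (4 to 5 N at a wing); it stays where it is left. At 0 one wing points to the cradle's -x (the open front); the three wings are 120 degrees apart.
- nut_centre (a point): On the brass wing nut's axis, at cradle (-47, +118) mm, half-way up its wings: 61 mm above the table when loose, sinking 1.2 mm per rad to 56 mm. Hub 30 mm across; three upright wings reach 44 mm from the axis, 7 mm thick, from 13 mm below to 13 mm above this point.
- hood_edge (a point): Middle of the front edge (yellow strip) of the blue guard hood over the nut's rear half, 84 mm above the table, at cradle (-40, +118) mm. The hood is a plate 5 mm thick from this edge back to x = +13, y +62..+174 mm, with a back wall and a left side wall. Fingers reach the wings from above only in front of this edge (x < -40); the wings pass freely under the hood.
- clutch_basket: Bystander: grey clutch basket, 121 mm across, 47 mm high; origin at the centre of its underside.
- piston_1: Bystander: piston, 66 mm across, 57 mm high; origin at the centre of its underside.
- piston_2: Bystander: piston, 66 mm across, 57 mm high; origin at the centre of its underside.
- grease: Bystander: grease tin with a white lid, 77 mm across, 52 mm high; origin at the centre of its underside.

How it is judged:
On the way, in this order (a step that is already met when the one before it is completed fails the run):
1. the pack is fully home against the back stop (within 4 mm) while the gate is still open (x of battery_centre in the frame of cradle above -0.004 m and value of joint gate above 0.8 rad), for 0.2 s.
2. the gate is shut while the nut is still loose (value of joint gate below 0.06 rad and value of joint wing_nut below 2.5 rad), for 0.2 s.
3. the wing nut is fully tight (value of joint wing_nut above 4 rad), for 0.2 s.
At the end, for the whole second after the job is handed in: The pack stands flat in its seat, home against the back stop within 5 mm; the gate is shut within 0.06 rad; the wing nut is tight, its angle above 4.0 rad (stop at 4.2) (x of battery_centre in the frame of cradle between -0.005 and 0.005 m and y of battery_centre in the frame of cradle between -0.008 and 0.008 m and angle between battery_centre's own z axis and vertical below 0.05 rad and value of joint gate below 0.06 rad and value of joint wing_nut above 4 rad); the robot touches nothing.
It fails at once if the pack is lifted off the plate or tipped (height (world z) of battery_centre above 0.058 m or angle between battery_centre's own z axis and vertical above 0.3 rad).
It fails at once if a bystander is pushed more than 50 mm from its place (distance of any of clutch_basket, piston_1, piston_2, grease from where it was at the start of the episode above 0.05 m).
It also fails if it takes over 58 s, if anything falls off the work surface, if the arm or the gripper's body presses on something with over 40 N, if the wrist force passes 120 N, or if a joint passes its speed limit or range.

ROBOT

A 7-joint arm with a two-finger parallel gripper is mounted at the origin on a cart in front of the work surface, level with it; the furniture and walls round the work are solid. World frame = base frame: x ahead of the robot, y to its left, z up, the work surface at z = 0. Lengths are in m, angles in rad, forces in N, time in s.
With the tool pointing down it reaches from about 0.4 to 0.85 m from the base axis. Payload 4.5 kg.
Tool frame: the origin (TCP) lies at the very end of the fingers, on their centre line; the grasp point (between the pads) lies 19 mm behind it; y points along the fingers, x is the direction in which the jaws open and shut, and the axes are right-handed (so a half turn about y gives the same grasp; the last joint's range is limited). The gripper opens to 85 mm and grips with 20 to 120 N. Pads are 22 mm wide; open, the fingers measure 114 mm over their backs; the gripper's body (76 mm by 85 mm) begins 54 mm behind the grasp point. The pads swing forward as they close: fully open they stand 13 mm farther back than shut.
Start: joints at [1.331, 0.689, -0.195, 1.565, 0.157, 0.902, -0.215], TCP at [0.169, -0.602, 0.231] pointing down, gripper open.
Joint ranges: [-3.01, 3.01], [-0.46, 2.08], [-1.47, 1.51], [0.13, 2.56], [-1, 4.14], [0.04, 2.09], [-2.66, 2.66]. Speed limits (rad/s): [2.57, 2.57, 3.14, 3.14, 3.14, 3.14, 3.14].

INTERFACE

Orientations are given as [roll, pitch, yaw] about the fixed x, y, z axes, in that order (R = Rz(yaw) Ry(pitch) Rx(roll)).
In Python, from cell import r gives the robot as it stands. The module is installed in compiled form; this text tells all that it offers.
- The arm moves only by the tool servo_tool, never from a script. Its argument "commands" is one flat list of numbers, 5 for each row, row after row: the opening, from 0 (shut) to 1 (fully open), then the shift along the tool's x, y, z in mm, then the turn about the tool's y in rad. A call has 1 to 20 rows; each row is the pose to reach, as a shift and turn from the pose commanded when the call began, along the tool's axes at that moment; what a row does not reach only later rows make up. A row lasts 1/10 s, in which the tool goes at most 50 mm and 8.59 degrees, less where a joint would pass 70% of its speed; a pose out of reach is approached as far as the arm can. A call with a gripper value outside its range is refused whole. The fingers move at their own pace and stop on an object; the grip force is fixed at half the most. Time passes only in rows, so rows that repeat a pose let the fingers close. It gives the time, the measured TCP pose, the force and the opening at its end, in the units of the state.
- r.observe(): the state, without advancing time (a new reading comes with each control period).
- r.camera(name): name is "scene" or "top" or "wrist"; returns the picture (480x640x3 uint8, red, green, blue); there is no depth.
- r.camera_info(name): a dict with "mtx" (3x3 intrinsics, pixels), "rvec" (rotation vector, rad) and "tvec" (3), from world to camera coordinates, as OpenCV has them. Camera axes: x right, y down, z forward; pixel columns grow to the right and rows downward; lengths in m; the calibration is good to about 2 mm. A picture is of the moment at which its call begins: read the wrist's pose just before it. camera_info takes no time and is no camera call; for the wrist camera it gives the pose at the moment of the call.
- r.sign_off(): hands the job in, once; it reports no verdict.
Trained networks look in the newest picture that a camera, given by its name, has taken for a name from the list of things; names that differ only in an ending like _2 or _b are one class to them, and where a whole thing is asked for, a point or a joint stands for the part that bears it (a point fixed in the world has none). Each returns a list of dicts, best first, with "conf" (0 to 1); they miss things now and then, are a little off and sometimes report something else, mostly with a low value. They report only what shows in the picture. A call takes as long as a camera call.
- r.regions_of(camera, query): "mask" (480x640 bool, what is visible of it) and "extent" ([left, top, width, height] in pixels, round what is visible of it).
The state is a dict: "clock": time; "q": joint angles; "dq": joint speeds; "joint_torque": joint torques, N m; "position": TCP position; "ee_rot": TCP orientation; "force": force on the tool from outside, world axes, zero at the start; "ft_torque": the same for the moment, N m; "gripper_width": opening from 0.0 (shut) to 1.0 (fully open).
Only numpy, scipy, OpenCV 4.12 (cv2) and the standard library are available. Lean on these libraries where they do the work, as an engineer would, in place of code of your own. Each camera call takes 0.05 s, during which the arm holds its last target.

## Working session

There is one attempt and no reset: what is moved stays moved. The work goes in short steps, Python scripts to look and compute and a tool call to move; the robot and the scene stay as the last step left them, time stands still between calls to the robot, and variables do not carry over. Pictures are saved under pics/ and viewed, and the job is handed in when it is done.

Besides the shell and the picture viewer there is one more tool, called after ">>>" as name(argument=value, ...), one argument or row to a line, values as JSON. servo_tool: Moves the arm, as the interface text tells. Its arguments: {"type":"object","properties":{"commands":{"type":"array"}},"required":["commands"]}

```bash
mkdir -p pics; ls
python3 - <<'E'
from cell import r
import cv2,numpy as np
s=r.observe()
for k in s: print(k,np.round(s[k],3))
for c in ("scene","top","wrist"):
    im=r.camera(c); cv2.imwrite(f"pics/{c}0.png",im[:,:,::-1]); i=r.camera_info(c); print(c,i)
E
```

```text
pics
clock 0.0
q [ 1.331  0.69  -0.195  1.566  0.157  0.902 -0.215]
dq [ 0.002 -0.001  0.    -0.001 -0.001 -0.001 -0.001]
joint_torque [-0.0000e+00 -5.3962e+01 -1.2670e+00 -1.5854e+01  9.0000e-03  9.0000e-03
  0.0000e+00]
position [ 0.169 -0.601  0.23 ]
ee_rot [-1.571  0.002 -1.297]
force [-0.528  0.547 -0.16 ]
ft_torque [-0.037  0.022  0.04 ]
gripper_width 1.001
scene {'mtx': array([[485.55264281,   0.        , 312.56803589],
       [  0.        , 485.55264281, 238.17624726],
       [  0.        ,   0.        ,   1.        ]]), 'rvec': array([ 0.60083264, -2.67296255,  1.14727341]), 'tvec': array([0.59202022, 0.09433956, 0.95670035])}
top {'mtx': array([[516.77735012,   0.        , 318.01571792],
       [  0.        , 516.77735012, 239.61775373],
       [  0.        ,   0.        ,   1.        ]]), 'rvec': array([ 2.18205148, -2.15290122,  0.13786795]), 'tvec': array([0.21455004, 0.55515305, 0.93975764])}
wrist {'mtx': array([[421.80269976,   0.        , 321.13701356],
       [  0.        , 421.80269976, 242.69426107],
       [  0.        ,   0.        ,   1.        ]]), 'rvec': array([-2.32564512,  1.76261581,  0.24128577]), 'tvec': array([-0.62377187, -0.03436608,  0.37928592])}
```

View pics/top0.png

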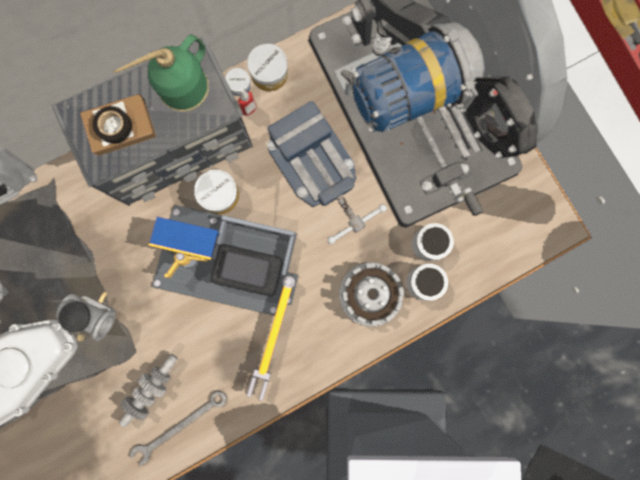

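View pics/scene0.png

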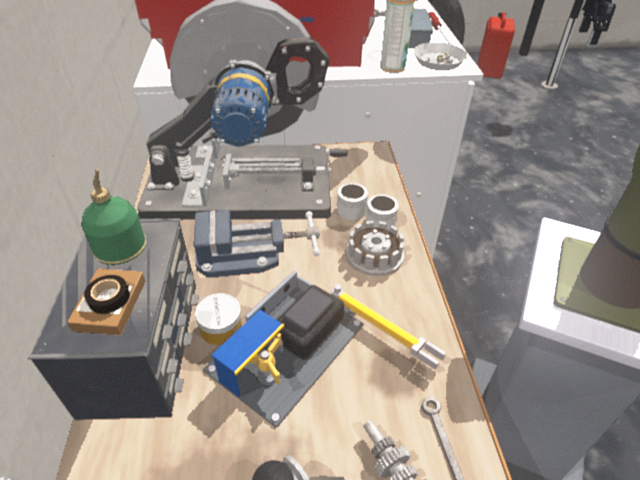

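Run:
```python
import cv2
a=cv2.imread("pics/top0.png")[190:410,140:320]; cv2.imwrite("pics/topz.png",cv2.resize(a,None,fx=2.7*1.0,fy=2.7,interpolation=cv2.INTER_CUBIC))
a=cv2.imread("pics/scene0.png")[260:430,195:455]; cv2.imwrite("pics/scenez.png",cv2.resize(a,None,fx=3,fy=3,interpolation=cv2.INTER_CUBIC))
from cell import r
import numpy as np
for c in("top","scene"):
  for n in ("cradle","battery_centre","gate","wing_nut","hood_edge"):
    d=r.regions_of(c,n)
    for e in d[:2]:
        m=e["mask"]; ys,xs=np.nonzero(m); print(c,n,round(e["conf"],2),e["extent"],xs.mean().round(1),ys.mean().round(1),m.sum())
```

```text
top cradle 0.67 [150.8, 207.7, 147.0, 191.5] 222.3 264.6 10018
top battery_centre 0.82 [214.2, 246.1, 67.2, 49.4] 246.8 269.6 2704
top gate 0.81 [246.2, 274.3, 48.5, 125.3] 271.8 340.1 1040
top wing_nut 0.67 [166.9, 254.5, 40.6, 21.7] 182.7 262.9 245
top hood_edge 0.95 [151.0, 202.4, 146.7, 196.7] 222.4 264.9 9889
scene cradle 0.55 [203.0, 273.1, 238.5, 151.3] 290.7 352.9 10939
scene battery_centre 0.84 [277.7, 284.9, 68.9, 75.5] 309.4 321.1 3085
scene gate 0.57 [334.0, 293.1, 109.8, 75.3] 395.0 332.1 1698
scene wing_nut 0.68 [251.7, 336.5, 25.9, 47.9] 268.8 359.8 513
scene hood_edge 0.75 [205.3, 273.9, 240.0, 154.9] 290.6 352.4 11128
scene hood_edge 0.28 [199.0, 295.0, 43.0, 50.2] 218.1 318.1 1784
```

View pics/topz.png

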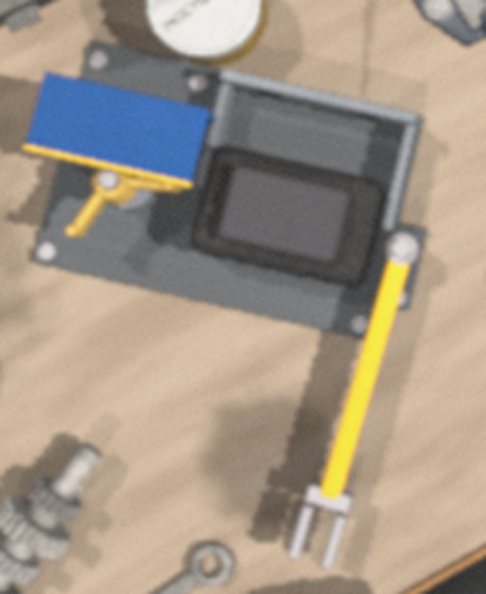

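View pics/scenez.png

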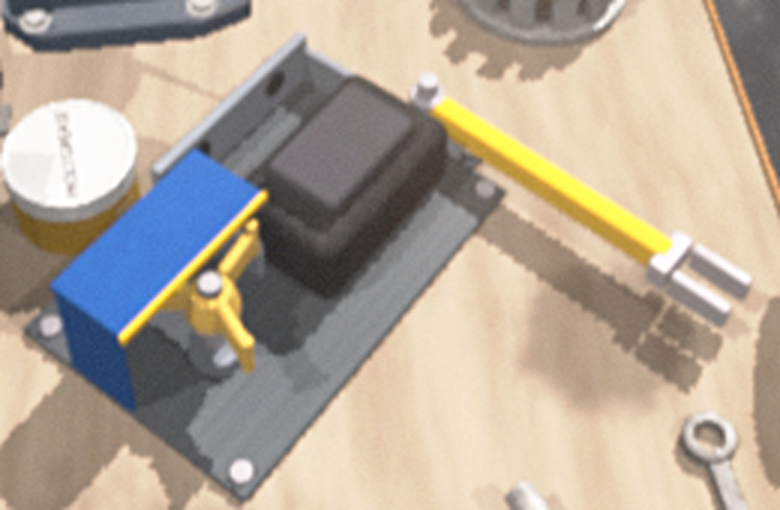

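View pics/wrist0.png

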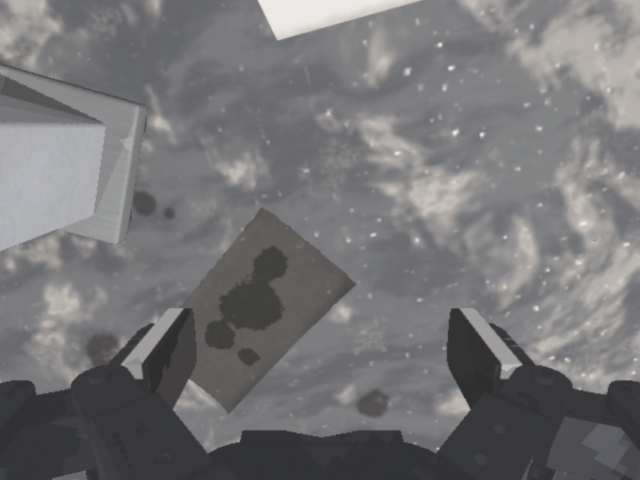

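```bash
cat > h.py <<'E'
from cell import r
import cv2,numpy as np
from scipy.optimize import least_squares
I={c:r.camera_info(c) for c in("top","scene")}
def proj(c,P):
    i=I[c] if c in I else r.camera_info(c)
    return cv2.projectPoints(np.array(P,float).reshape(-1,1,3),i["rvec"],i["tvec"],i["mtx"],None)[0].reshape(-1,2)
def c2w(p,P):
    P=np.array(P,float).reshape(-1,3); c,s=np.cos(p[2]),np.sin(p[2])
    return np.c_[p[0]+c*P[:,0]-s*P[:,1],p[1]+s*P[:,0]+c*P[:,1],P[:,2]]
E
python3 - <<'E'
from h import *
for c in I:
    R=cv2.Rodrigues(I[c]["rvec"])[0]; print(c,-R.T@I[c]["tvec"], proj(c,[[0,0,0],[.6,0,0],[.6,.2,0]]).round())
T=[((24,148),(-40,174,84)),((190,186),(-40,62,84)),((32,262),(-114,174,6)),((365,337),(-114,-93,6)),((88,42),(50,174,6))]
S=[((123,340),(-40,174,84)),((267,195),(-40,62,84)),((245,500),(-114,174,6)),((503,192),(-114,-93,6))]
pts=[("top",np.array(a)/2.7+[140,190],np.array(b)/1e3) for a,b in T]+[("scene",np.array(a)/3+[195,260],np.array(b)/1e3) for a,b in S]
def f(p): return np.concatenate([proj(c,c2w(p,b))[0]-a for c,a,b in pts])
s=least_squares(f,[.6,.1,-.2],loss="soft_l1",f_scale=2); print(s.x.round(4)); print(f(s.x).reshape(-1,2).round(1))
E
```

```text
top [0.44052614 0.23266393 0.99457291] [[436. 545.]
 [432. 219.]
 [329. 217.]]
scene [0.26785743 0.82148166 0.72669371] [[613. 286.]
 [334. 203.]
 [295. 258.]]
[ 0.5377  0.3446 -0.2017]
[[-1.2 -0.4]
 [-0.9 -1. ]
 [-1.  -0.4]
 [13.   2. ]
 [-0.6 -2.1]
 [ 0.   0.7]
 [-0.1 -0.4]
 [ 0.3  0.4]
 [ 7.1 -9.2]]
```

```bash
cat >> h.py <<'E'
T=[((24,148),(-40,174,84)),((190,186),(-40,62,84)),((32,262),(-114,174,6)),((88,42),(50,174,6))]
S=[((123,340),(-40,174,84)),((267,195),(-40,62,84)),((245,500),(-114,174,6))]
pts=[("top",np.array(a)/2.7+[140,190],np.array(b)/1e3) for a,b in T]+[("scene",np.array(a)/3+[195,260],np.array(b)/1e3) for a,b in S]
def f(p): return np.concatenate([proj(c,c2w(p,b))[0]-a for c,a,b in pts])
E
python3 - <<'E'
from h import *
s=least_squares(f,[.6,.1,-.2]); p=s.x; print(p.round(4)); print(f(p).reshape(-1,2).round(1))
def box(x0,x1,y0,y1,z): return [(x0,y0,z),(x1,y0,z),(x1,y1,z),(x0,y1,z)]
for c in I:
    im=cv2.imread(f"pics/{c}0.png"); k=4 if c=="top" else 3
    x0,y0,w,h=(140,195,190,150) if c=="top" else (195,260,260,170)
    im=cv2.resize(im[y0:y0+h,x0:x0+w],None,fx=k,fy=k,interpolation=cv2.INTER_CUBIC)
    def poly(P,col,cl=True):
        q=(proj(c,c2w(p,np.array(P)/1e3))-[x0,y0]+.5)*k
        cv2.polylines(im,[q.astype(int)],cl,col,1)
    poly(box(-114,50,-93,174,6),(0,255,0))
    poly(box(-40,13,62,174,84),(0,255,0))
    poly([(38,-63,46),(38,63,46)],(0,0,255),False); poly([(-36,63,36),(42,63,36)],(0,0,255),False); poly([(-36,-63,36),(42,-63,36)],(0,0,255),False)
    for d in (-45,):
        poly(box(-37.5+d,37.5+d,-60,60,56),(255,255,0)); 
        poly(box(-37.5+d,37.5+d,-60,60,6),(255,0,255)); 
    poly([(-47,118,48),(-47,118,87)],(255,255,255),False)
    poly([(-47,-80,0),(-47,-80,39),(-47-198,-80,39)],(255,255,255),False)
    cv2.imwrite(f"pics/{c}1.png",im)
E
```

```text
[ 0.5363  0.3435 -0.2065]
[[-0.6 -0.1]
 [-0.3 -0.4]
 [-0.7 -0.2]
 [ 0.2 -1.8]
 [ 0.7  0.2]
 [ 0.8 -0.6]
 [ 0.8  0.1]]
```

View pics/top1.png

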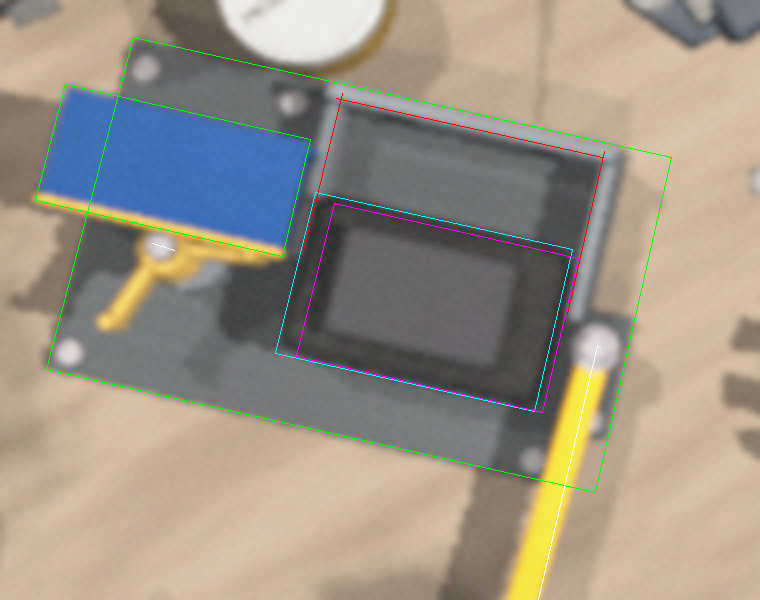

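View pics/scene1.png

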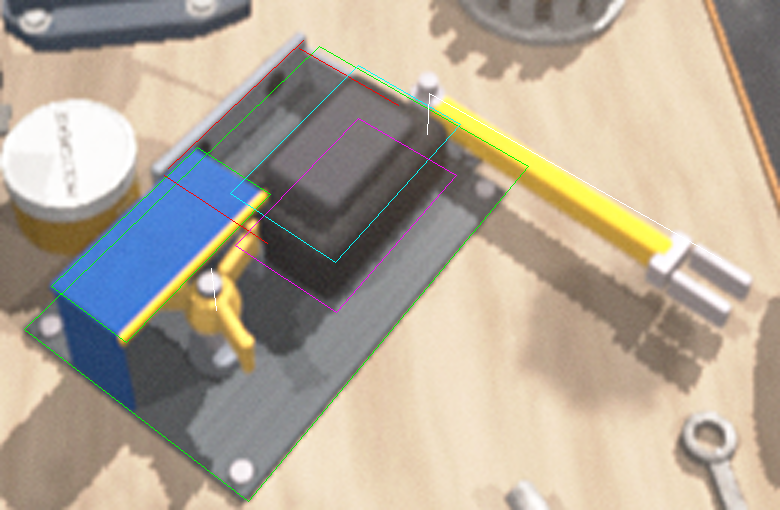

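```bash
cat >> h.py <<'E'
p=np.array([0.5363,0.3435,-0.2065])
from scipy.spatial.transform import Rotation as Ro
def plan(W,pose=None):
    """W: list of (x,y,z,yaw) world; prints shift in tool axes mm, turn"""
    if pose is None:
        s=r.observe(); P=np.array(s["position"]); e=s["ee_rot"]
    else: P,e=np.array(pose[:3]),[-np.pi/2,0,pose[3]]
    R=Ro.from_euler("xyz",[-np.pi/2,0,e[2]]).as_matrix()
    for w in W:
        d=R.T@(np.array(w[:3])-P)*1e3; t=-(w[3]-e[2])
        print([*d.round(0)],round((t+np.pi)%(2*np.pi)-np.pi if abs(t)>3.2 else t,2))
def cw(x,y,z,phi=0): # cradle mm -> world, tool yaw with x=cradle +y, turned phi clockwise
    q=c2w(p,np.array([[x,y,z]])/1e3)[0]; return (*q,p[2]+np.pi/2-phi)
def st():
    s=r.observe(); q=np.array(s["position"]); c,sn=np.cos(p[2]),np.sin(p[2]); d=q[:2]-p[:2]
    print("t",round(s["clock"],2),"cradle mm",(np.array([c*d[0]+sn*d[1],-sn*d[0]+c*d[1],q[2]])*1e3).round(1),"phi",round(p[2]+np.pi/2-s["ee_rot"][2],3),"F",np.round(s["force"],1),"g",round(s["gripper_width"],2),"rot",np.round(s["ee_rot"],3),"q",np.round(s["q"],2))
E
python3 - <<'E'
from h import *
st()
plan([(.40,-.42,.2,-1.297),(.5,-.1,.2,0),cw(-125,0,150),cw(-125,0,20)])
print(cw(-125,0,20),cw(-60,100,50))
E
```

```text
t 0.65 cradle mm [ -165.6 -1000.4   231.3] phi 2.661 F [ 0.1  0.3 -1.7] g 1.0 rot [-1.571 -0.    -1.297] q [ 1.33  0.69 -0.19  1.57  0.16  0.9  -0.22]
[np.float64(-113.0), np.float64(31.0), np.float64(271.0)] 0.0
[np.float64(-394.0), np.float64(31.0), np.float64(454.0)] -1.3
[np.float64(-868.0), np.float64(81.0), np.float64(498.0)] -2.66
[np.float64(-868.0), np.float64(211.0), np.float64(498.0)] -2.66
(np.float64(0.41395568344365585), np.float64(0.369129440227228), np.float64(0.02), np.float64(1.3642963267948967)) (np.float64(0.49807828023473716), np.float64(0.4536775845541448), np.float64(0.05), np.float64(1.3642963267948967))
```

>>> servo_tool(
  commands=[0.5,-19,5,45,0,0.5,-38,10,90,-0.13,0.5,-56,15,135,-0.26,0.5,-75,20,180,-0.39,0.5,-94,25,226,-0.52,0.5,-113,31,271,-0.65,0.5,-153,31,297,-0.78,0.5,-193,31,323,-0.91,0.5,-233,31,349,-1.04,0.5,-273,31,375,-1.17,0.5,-313,31,401,-1.3,0.5,-353,31,427,-1.43,0.5,-394,31,454,-1.56,0.5,-440,33,459,-1.69,0.5,-486,36,464,-1.82,0.5,-532,40,468,-1.95,0.5,-578,46,472,-2.08,0.5,-624,52,477,-2.21,0.5,-670,58,481,-2.34,0.5,-716,64,485,-2.47],
)

```text
clock: 2.65
position: [0.4422, 0.2204, 0.1672]
ee_rot: [-1.572, -0.0, 1.178]
force: [0.5, -0.2, 0.1]
gripper_width: 0.499
```

Run:
```python
from h import *
st()
plan([cw(-125,0,150),cw(-125,0,20)])
```

```text
t 2.65 cradle mm [ -66.9 -139.8  167.2] phi 0.187 F [ 0.5 -0.2  0.1] g 0.5 rot [-1.572 -0.     1.178] q [-0.12  0.7  -0.71  2.    0.72  0.7  -0.11]
[np.float64(127.0), np.float64(17.0), np.float64(83.0)] -0.19
[np.float64(127.0), np.float64(147.0), np.float64(83.0)] -0.19
```

>>> servo_tool(
  commands=[0.5,40,6,28,-0.1,0.5,80,12,56,-0.19,0.5,127,17,83,-0.19,0.5,127,17,83,-0.19,0.5,127,60,83,-0.19,0.5,127,105,83,-0.19,0.5,127,140,83,-0.19,0.5,127,147,83,-0.19,0.5,127,147,83,-0.19],
)

```text
clock: 3.55
position: [0.4149, 0.3675, 0.0198]
ee_rot: [-1.57, 0.002, 1.363]
force: [0.4, 0.7, 0.8]
gripper_width: 0.5
```

Run:
```python
from h import *
st()
cv2.imwrite("pics/t2.png",r.camera("top")[190:410,140:320,::-1].repeat(3,0).repeat(3,1)[:600])
cv2.imwrite("pics/s2.png",r.camera("scene")[240:430,195:455,::-1].repeat(3,0).repeat(3,1))
```

```text
t 3.55 cradle mm [-123.8   -1.4   19.8] phi 0.001 F [0.4 0.7 0.8] g 0.5 rot [-1.57   0.002  1.363] q [-0.49  0.98 -0.55  1.9   0.97  0.55 -0.35]
```

View pics/s2.png

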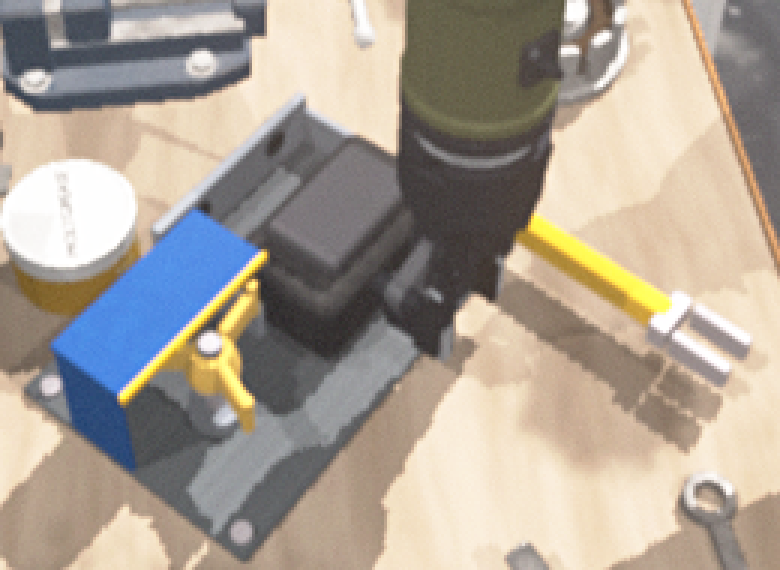

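View pics/t2.png

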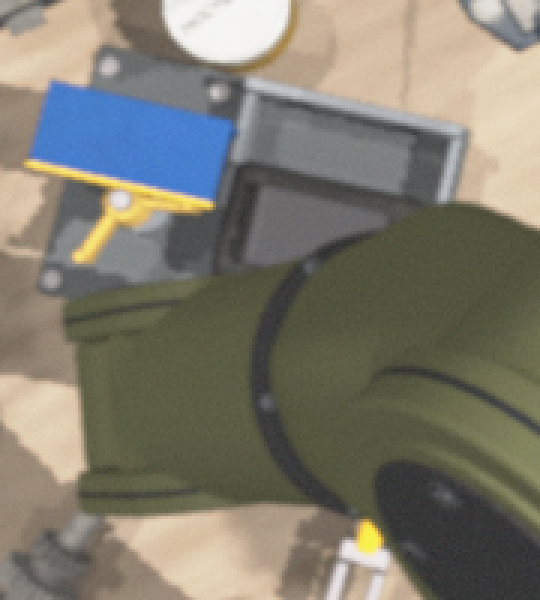

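>>> servo_tool(
  commands=[0.5,1,0,-8,0,0.5,1,0,-16,0,0.5,1,0,-23,0,0.5,1,0,-30,0,0.5,1,0,-37,0,0.5,1,0,-44,0,0.5,1,0,-51,0,0.5,1,0,-58,0,0.5,1,0,-63,0,0.5,1,0,-66,0,0.5,1,0,-68,0,0.5,1,0,-70,0,0.5,1,0,-70,0],
)

```text
clock: 4.95
position: [0.4826, 0.3554, 0.0205]
ee_rot: [-1.569, -0.001, 1.364]
force: [-5.7, 2.1, 4.2]
gripper_width: 0.501
```

Run:
```python
from h import *
st()
cv2.imwrite("pics/s3.png",r.camera("scene")[240:430,195:455,::-1].repeat(3,0).repeat(3,1))
```

```text
t 4.95 cradle mm [-55.1   0.6  20.5] phi 0.0 F [-5.7  2.1  4.2] g 0.5 rot [-1.569e+00 -1.000e-03  1.364e+00] q [-0.38  1.03 -0.6   1.76  0.91  0.66 -0.15]
```

View pics/s3.png

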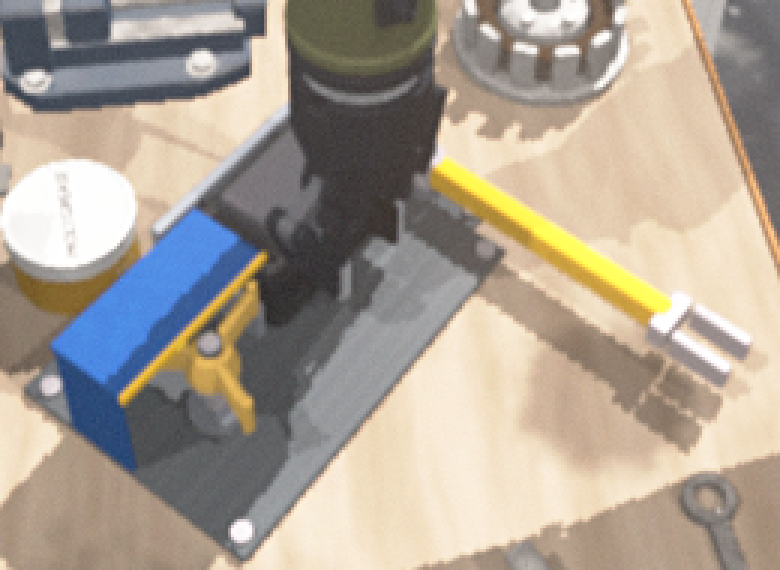

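>>> servo_tool(
  commands=[0.5,0,0,-2,0,0.5,0,0,-4,0,0.5,0,0,-5,0,0.5,0,0,-5,0],
)

```text
clock: 5.4
position: [0.4876, 0.3543, 0.0205]
ee_rot: [-1.569, -0.001, 1.364]
force: [-5.7, 1.4, 5.1]
gripper_width: 0.502
```

>>> servo_tool(
  commands=[0.5,0,0,-2,0,0.5,0,0,-3,0,0.5,0,0,-3,0],
)

```text
clock: 5.7
position: [0.4901, 0.3537, 0.0205]
ee_rot: [-1.569, -0.001, 1.364]
force: [-5.7, -0.5, 4.3]
gripper_width: 0.501
```

Run:
```python
from h import *
st()
```

```text
t 5.7 cradle mm [-47.3   0.5  20.5] phi 0.0 F [-5.7 -0.5  4.3] g 0.5 rot [-1.569e+00 -1.000e-03  1.364e+00] q [-0.37  1.03 -0.61  1.74  0.9   0.68 -0.12]
```

>>> servo_tool(
  commands=[0.5,0,0,-1,0,0.5,0,0,-2,0,0.5,0,0,-2,0],
)

```text
clock: 6.0
position: [0.4901, 0.3537, 0.0205]
ee_rot: [-1.566, -0.0, 1.365]
force: [-8.9, 1.1, 6.9]
gripper_width: 0.501
```

>>> servo_tool(
  commands=[0.5,0,0,-1,0,0.5,0,0,-2,0,0.5,0,0,-2,0],
)

```text
clock: 6.3
position: [0.4902, 0.3539, 0.0205]
ee_rot: [-1.563, 0.0, 1.365]
force: [-13.6, 2.0, 7.3]
gripper_width: 0.5
```

>>> servo_tool(
  commands=[0.5,0,0,6,0,0.5,0,0,20,0,0.5,0,-20,40,0,0,0,-60,60,0,0,-30,-90,75,0],
)

```text
clock: 6.8
position: [0.416, 0.3431, 0.1122]
ee_rot: [-1.572, -0.007, 1.366]
force: [0.4, 0.6, 1.0]
gripper_width: 0.17
```

Run:
```python
from h import *
st()
cv2.imwrite("pics/s4.png",r.camera("scene")[240:430,195:455,::-1].repeat(3,0).repeat(3,1))
i=I["top"];R=cv2.Rodrigues(i["rvec"])[0];C=-R.T@i["tvec"]
def ray(u,v,z):
    d=R.T@np.linalg.inv(i["mtx"])@[u,v,1]; return (C+d*(z-C[2])/d[2])
for n,q in dict(hinge=(289,282),gend=(258,386),basket=(373,295),slot=(262,373)).items():
    w=ray(*q,.04); d=w[:2]-p[:2]; c,s=np.cos(p[2]),np.sin(p[2]); print(n,w.round(3),(1e3*np.array([c*d[0]+s*d[1],-s*d[0]+c*d[1]])).round(0))
plan([cw(-160,-122,100),cw(-160,-122,28)])
```

```text
t 6.8 cradle mm [-117.6  -25.   112.2] phi -0.002 F [0.4 0.6 1. ] g 0.17 rot [-1.572 -0.007  1.366] q [-0.38  0.84 -0.68  1.92  0.83  0.68 -0.2 ]
hinge [0.472 0.275 0.04 ] [-49. -81.]
gend [0.285 0.327 0.04 ] [-243.  -68.]
basket [0.45 0.12 0.04] [ -39. -237.]
slot [0.308 0.32  0.04 ] [-219.  -70.]
[np.float64(-89.0), np.float64(15.0), np.float64(41.0)] 0.0
[np.float64(-89.0), np.float64(87.0), np.float64(41.0)] 0.0
```

View pics/s4.png

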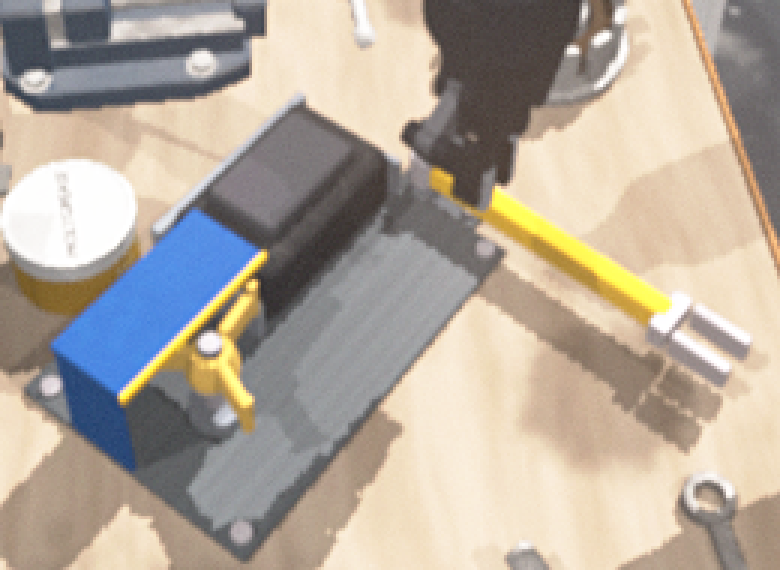

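>>> servo_tool(
  commands=[0,-45,8,20,0,0,-89,15,41,0,0,-89,15,41,0,0,-89,50,41,0,0,-89,84,41,0,0,-89,84,41,0],
)

```text
clock: 7.45
position: [0.358, 0.2582, 0.0241]
ee_rot: [-1.572, 0.005, 1.365]
force: [-0.8, -0.4, 0.5]
gripper_width: 0.002
```

Run:
```python
from h import *
st()
W=[]
for a in np.r_[1.5:0.05:11j,0,-.02]:
    g=np.array([-np.sin(a),np.cos(a)]);n=np.array([np.cos(a),np.sin(a)])
    c=np.array([-47,-80])+110*g-(7+11*abs(np.cos(a))+14.5*np.sin(a))*n
    W.append(cw(*c,28))
plan(W)
```

```text
t 7.45 cradle mm [-157.  -120.1   24.1] phi -0.0 F [-0.8 -0.4  0.5] g 0.0 rot [-1.572  0.005  1.365] q [-0.56  0.89 -0.28  2.24  1.42  0.23 -0.79]
[np.float64(26.0), np.float64(-4.0), np.float64(1.0)] 0.0
[np.float64(41.0), np.float64(-4.0), np.float64(2.0)] 0.0
[np.float64(56.0), np.float64(-4.0), np.float64(1.0)] 0.0
[np.float64(71.0), np.float64(-4.0), np.float64(-2.0)] 0.0
[np.float64(87.0), np.float64(-4.0), np.float64(-7.0)] 0.0
[np.float64(101.0), np.float64(-4.0), np.float64(-15.0)] 0.0
[np.float64(115.0), np.float64(-4.0), np.float64(-26.0)] 0.0
[np.float64(126.0), np.float64(-4.0), np.float64(-38.0)] 0.0
[np.float64(136.0), np.float64(-4.0), np.float64(-52.0)] 0.0
[np.float64(144.0), np.float64(-4.0), np.float64(-69.0)] 0.0
[np.float64(149.0), np.float64(-4.0), np.float64(-86.0)] 0.0
[np.float64(150.0), np.float64(-4.0), np.float64(-92.0)] 0.0
[np.float64(150.0), np.float64(-4.0), np.float64(-95.0)] 0.0
```

>>> servo_tool(
  commands=[0,14,-3,0,0,0,26,-4,1,0,0,34,-4,2,0,0,41,-4,2,0,0,49,-4,2,0,0,56,-4,1,0,0,64,-4,0,0,0,71,-4,-2,0,0,79,-4,-4,0,0,87,-4,-7,0,0,94,-4,-11,0,0,101,-4,-15,0,0,108,-4,-20,0,0,115,-4,-26,0,0,121,-4,-32,0,0,126,-4,-38,0,0,131,-4,-45,0,0,136,-4,-52,0,0,140,-4,-60,0,0,144,-4,-69,0],
)

```text
clock: 9.45
position: [0.455, 0.3865, 0.0302]
ee_rot: [-1.57, 0.0, 1.363]
force: [-2.6, -1.6, -0.2]
gripper_width: -0.003
```

Run:
```python
from h import *
st()
cv2.imwrite("pics/s5.png",r.camera("scene")[240:430,195:455,::-1].repeat(3,0).repeat(3,1))
```

```text
t 9.45 cradle mm [-88.4  25.4  30.2] phi 0.001 F [-2.6 -1.6 -0.2] g -0.0 rot [-1.57   0.     1.363] q [-0.45  1.01 -0.6   1.76  0.88  0.66 -0.2 ]
```

View pics/s5.png

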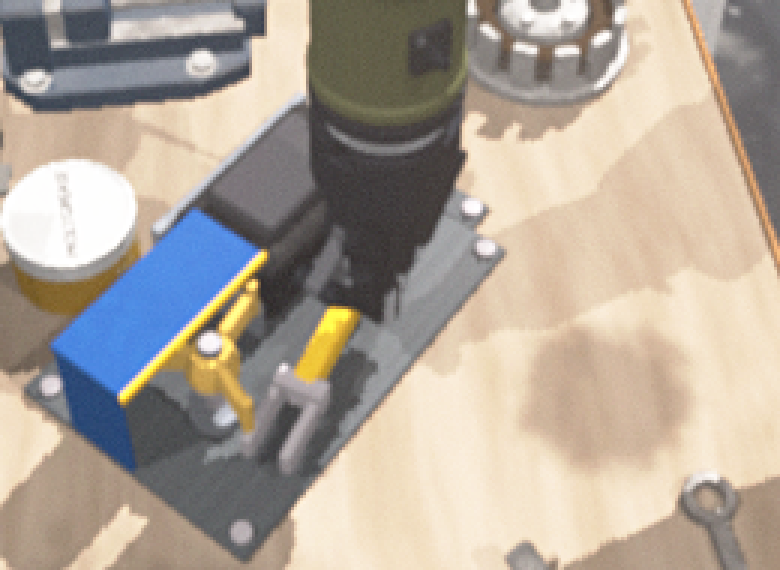

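>>> servo_tool(
  commands=[0,2,0,-7,0,0,4,0,-14,0,0,5,0,-20,0,0,5,0,-24,0,0,5,0,-26,0,0,5,0,-26,0],
)

```text
clock: 10.1
position: [0.4802, 0.3865, 0.0303]
ee_rot: [-1.569, -0.001, 1.364]
force: [-3.4, 0.5, 0.2]
gripper_width: -0.004
```

Run:
```python
from h import *
st()
```

```text
t 10.1 cradle mm [-63.7  30.6  30.3] phi 0.001 F [-3.4  0.5  0.2] g -0.0 rot [-1.569e+00 -1.000e-03  1.364e+00] q [-0.42  1.03 -0.62  1.7   0.86  0.71 -0.13]
```

>>> servo_tool(
  commands=[0,0,0,-1,0,0,0,0,-2,0,0,0,0,-2,0],
)

```text
clock: 10.4
position: [0.4802, 0.3864, 0.0303]
ee_rot: [-1.567, -0.0, 1.365]
force: [-8.3, 1.1, 1.4]
gripper_width: -0.001
```

>>> servo_tool(
  commands=[0,0,0,-1,0,0,0,0,-2,0,0,0,0,-2,0],
)

```text
clock: 10.7
position: [0.4803, 0.3864, 0.0303]
ee_rot: [-1.564, 0.0, 1.366]
force: [-10.3, 1.2, 2.8]
gripper_width: 0.001
```

Run:
```python
from h import *
st()
```

```text
t 10.7 cradle mm [-63.6  30.5  30.3] phi -0.002 F [-10.3   1.2   2.8] g 0.0 rot [-1.564  0.     1.366] q [-0.42  1.03 -0.62  1.7   0.86  0.71 -0.12]
```

>>> servo_tool(
  commands=[0,0,0,6,0,0,0,0,30,0,0,0,-20,60,0,0,0,-60,80,0,0,0,-90,80,0,0,0,-90,80,0],
)

```text
clock: 11.3
position: [0.4087, 0.4048, 0.1248]
ee_rot: [-1.576, -0.009, 1.364]
force: [0.8, 0.6, 0.1]
gripper_width: -0.003
```

Run:
```python
from h import *
st()
cv2.imwrite("pics/s6.png",r.camera("scene")[240:430,195:455,::-1].repeat(3,0).repeat(3,1))
cv2.imwrite("pics/t6.png",r.camera("top")[190:340,140:320,::-1].repeat(4,0).repeat(4,1))
cv2.imwrite("pics/w6.png",r.camera("wrist")[:,:,::-1])
print(proj("wrist",c2w(p,np.array([(-47,118,61),(-40,62,84),(-40,174,84)])/1e3)))
```

```text
t 11.3 cradle mm [-137.4   33.8  124.8] phi 0.0 F [0.8 0.6 0.1] g -0.0 rot [-1.576 -0.009  1.364] q [-0.47  0.85 -0.69  1.81  0.77  0.76 -0.21]
[[478.29854129 416.81920263]
 [383.77967172 458.58832018]
 [602.46688584 458.05345249]]
```

View pics/s6.png

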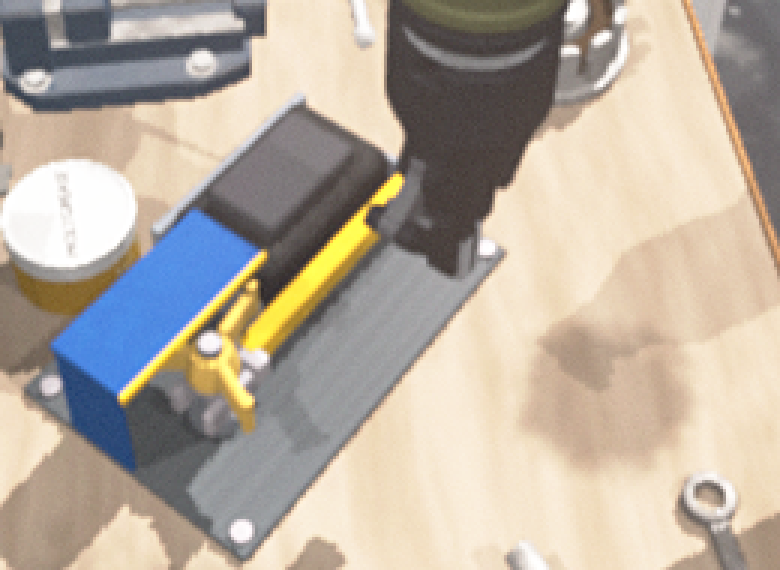

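View pics/t6.png

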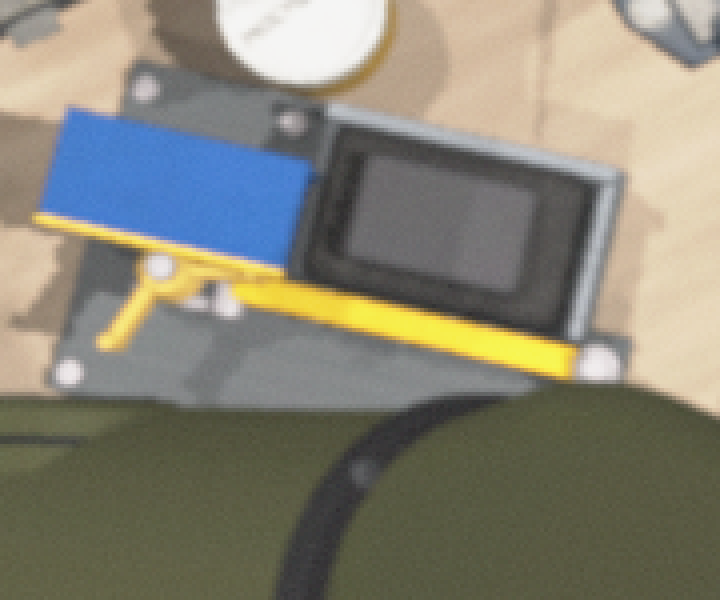

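View pics/w6.png

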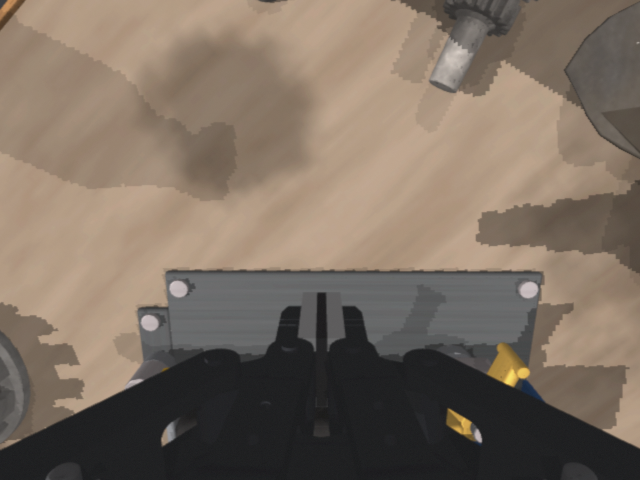

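```bash
cat >> h.py <<'E'
def fin(th,rho,a=10,b=14.5,gap=0,dv=0):
    c,s=np.cos(th),np.sin(th); h=a*abs(s)+b*c
    u=rho*c+(3.5+h+gap)*s; v=rho*s-(3.5+h+gap)*c-dv
    R=rho+(-a*c if s>0 else a*c)+b*s
    return -47-u,118+v,R
def rhoR(th,R,a=10,b=14.5):
    c,s=np.cos(th),np.sin(th); return R-((-a*c if s>0 else a*c)+b*s)
E
python3 - <<'E'
from h import *
st()
T=np.linspace(.37,1.3,10)
def rho(t): return np.interp(t,[.3,1.3],[33,28])
for t in T: x,y,R=fin(t,rho(t)); print(round(t,2),round(x),round(y),round(R))
x,y,_=fin(.37,33,dv=14)
W=[cw(x,y,110),cw(x,y,52)]+[cw(*fin(t,rho(t))[:2],52) for t in T]
plan(W)
E
```

```text
t 11.45 cradle mm [-137.3   29.8  120. ] phi 0.003 F [-0.4 -0.6 -1.1] g -0.0 rot [-1.573  0.     1.362] q [-0.47  0.86 -0.68  1.81  0.77  0.76 -0.21]
0.37 -85 111 29
0.47 -85 114 30
0.58 -85 118 31
0.68 -84 121 32
0.78 -83 125 34
0.89 -82 128 35
0.99 -80 132 36
1.09 -77 135 37
1.2 -74 138 38
1.3 -71 140 39
[np.float64(67.0), np.float64(10.0), np.float64(-52.0)] -0.0
[np.float64(67.0), np.float64(68.0), np.float64(-52.0)] -0.0
[np.float64(81.0), np.float64(68.0), np.float64(-52.0)] -0.0
[np.float64(84.0), np.float64(68.0), np.float64(-52.0)] -0.0
[np.float64(88.0), np.float64(68.0), np.float64(-52.0)] -0.0
[np.float64(92.0), np.float64(68.0), np.float64(-53.0)] -0.0
[np.float64(95.0), np.float64(68.0), np.float64(-54.0)] -0.0
[np.float64(99.0), np.float64(68.0), np.float64(-55.0)] -0.0
[np.float64(102.0), np.float64(68.0), np.float64(-57.0)] -0.0
[np.float64(105.0), np.float64(68.0), np.float64(-60.0)] -0.0
[np.float64(108.0), np.float64(68.0), np.float64(-63.0)] -0.0
[np.float64(111.0), np.float64(68.0), np.float64(-66.0)] -0.0
```

>>> servo_tool(
  commands=[0,35,6,-26,0,0,67,10,-52,0,0,67,10,-52,0,0,67,45,-52,0,0,67,68,-52,0,0,67,68,-52,0,0,74,68,-52,0,0,81,68,-52,0,0,84,68,-52,0,0,88,68,-52,0,0,92,68,-53,0,0,95,68,-54,0,0,99,68,-55,0,0,102,68,-57,0,0,105,68,-60,0,0,108,68,-63,0,0,111,68,-66,0,0,111,68,-66,0],
)

```text
clock: 13.25
position: [0.4934, 0.4952, 0.0515]
ee_rot: [-1.569, 0.003, 1.363]
force: [-2.0, -3.4, -0.5]
gripper_width: -0.003
```

Run:
```python
from h import *
st()
cv2.imwrite("pics/s7.png",r.camera("scene")[240:430,195:455,::-1].repeat(3,0).repeat(3,1))
```

```text
t 13.25 cradle mm [-73.1 139.7  51.5] phi 0.001 F [-2.  -3.4 -0.5] g -0.0 rot [-1.569  0.003  1.363] q [-0.54  1.08 -0.67  1.41  0.76  0.92 -0.06]
```

View pics/s7.png

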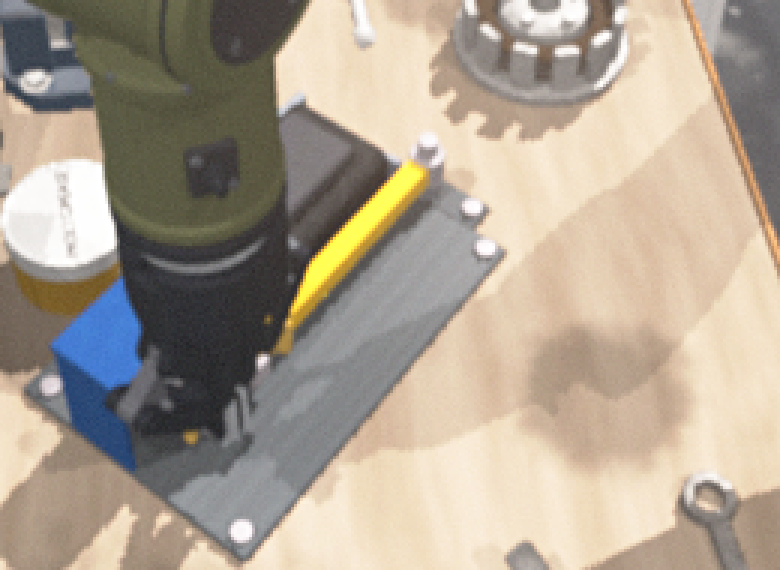

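>>> servo_tool(
  commands=[0,1,0,-2,0,0,2,0,-4,0,0,2,0,-4,0,0,-3,0,4,0,0,-8,0,10,0,0,-8,-30,12,0,0,-8,-60,20,0,0,-50,-65,50,0,0,-80,-65,60,0],
)

```text
clock: 14.2
position: [0.4164, 0.4328, 0.1198]
ee_rot: [-1.57, -0.006, 1.366]
force: [-0.1, -0.7, -0.5]
gripper_width: 0.002
```

Run:
```python
from h import *
st()
cv2.imwrite("pics/s8.png",r.camera("scene")[240:430,195:455,::-1].repeat(3,0).repeat(3,1))
cv2.imwrite("pics/t8.png",r.camera("top")[230:300,140:260,::-1].repeat(6,0).repeat(6,1))
```

```text
t 14.2 cradle mm [-135.6   62.8  119.8] phi -0.002 F [-0.1 -0.7 -0.5] g 0.0 rot [-1.57  -0.006  1.366] q [-0.5   0.89 -0.7   1.73  0.75  0.81 -0.19]
```

View pics/s8.png

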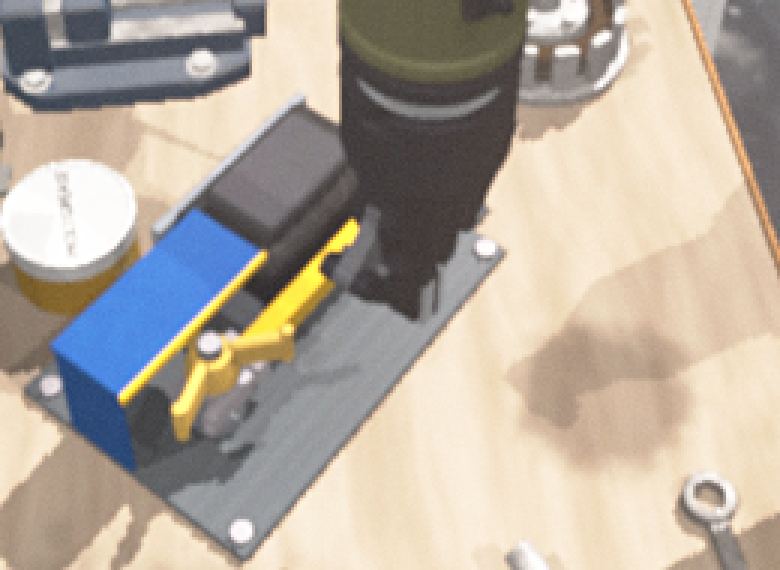

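View pics/t8.png

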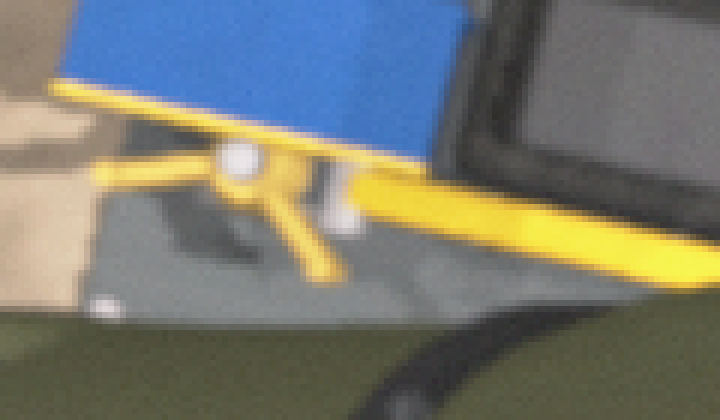

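Run:
```python
from h import *
for th in np.arange(1.0,1.5,.05):
    q=[(-47-42*np.cos(t),118+42*np.sin(t),70) for t in (th,th-2.094)]
    print(round(th,2),((proj("top",c2w(p,np.array(q)/1e3))-[140,230]+.5)*6).round().tolist(),((proj("scene",c2w(p,np.array(q)/1e3))-[195,240]+.5)*3).round().tolist())
th=-.85
for R in (30,33): print(fin(th,rhoR(th,R)))
```

```text
1.0 [[109.0, 208.0], [350.0, 250.0]] [[201.0, 420.0], [288.0, 318.0]]
1.05 [[107.0, 201.0], [345.0, 255.0]] [[197.0, 419.0], [289.0, 321.0]]
1.1 [[106.0, 194.0], [340.0, 260.0]] [[193.0, 419.0], [290.0, 324.0]]
1.15 [[104.0, 188.0], [335.0, 265.0]] [[189.0, 418.0], [292.0, 327.0]]
1.2 [[103.0, 181.0], [329.0, 270.0]] [[185.0, 417.0], [292.0, 331.0]]
1.25 [[103.0, 174.0], [323.0, 274.0]] [[181.0, 416.0], [293.0, 334.0]]
1.3 [[102.0, 167.0], [317.0, 278.0]] [[178.0, 414.0], [294.0, 337.0]]
1.35 [[102.0, 160.0], [311.0, 282.0]] [[174.0, 413.0], [294.0, 341.0]]
1.4 [[103.0, 153.0], [305.0, 285.0]] [[170.0, 411.0], [294.0, 344.0]]
1.45 [[104.0, 146.0], [298.0, 288.0]] [[167.0, 410.0], [294.0, 348.0]]
(np.float64(-54.170012958558445), np.float64(78.65164683519377), np.float64(30.0))
(np.float64(-56.14996239621339), np.float64(76.3978056197729), np.float64(33.0))
```

Run:
```python
from h import *
st()
def rho(t): return np.interp(t,[-.86,0,.4,1.3],[37.4,32,32,28])
T=np.linspace(-.86,1.3,24)
for t in T[::3]: x,y,R=fin(t,rho(t)); print(round(t,2),round(x),round(y),round(R))
x,y,_=fin(-.86,37.4,dv=9)
plan([cw(x-2,y,110),cw(x-2,y,51)]+[cw(*fin(t,rho(t))[:2],51) for t in T])
```

```text
t 14.3 cradle mm [-134.1   56.7  117.8] phi -0.002 F [ 0.4 -0.3  0.6] g 0.0 rot [-1.571  0.005  1.366] q [-0.5   0.89 -0.69  1.73  0.75  0.81 -0.19]
-0.86 -56 76 33
-0.58 -65 81 36
-0.3 -73 89 39
-0.01 -79 99 42
0.27 -83 107 26
0.55 -85 116 30
0.83 -83 126 34
1.11 -77 135 37
[np.float64(10.0), np.float64(8.0), np.float64(-76.0)] 0.0
[np.float64(10.0), np.float64(67.0), np.float64(-76.0)] 0.0
[np.float64(19.0), np.float64(67.0), np.float64(-78.0)] 0.0
[np.float64(21.0), np.float64(67.0), np.float64(-75.0)] 0.0
[np.float64(22.0), np.float64(67.0), np.float64(-72.0)] 0.0
[np.float64(24.0), np.float64(67.0), np.float64(-69.0)] 0.0
[np.float64(26.0), np.float64(67.0), np.float64(-66.0)] 0.0
[np.float64(29.0), np.float64(67.0), np.float64(-63.0)] 0.0
[np.float64(32.0), np.float64(67.0), np.float64(-61.0)] 0.0
[np.float64(35.0), np.float64(67.0), np.float64(-59.0)] 0.0
[np.float64(39.0), np.float64(67.0), np.float64(-57.0)] 0.0
[np.float64(43.0), np.float64(67.0), np.float64(-55.0)] 0.0
[np.float64(45.0), np.float64(67.0), np.float64(-54.0)] 0.0
[np.float64(48.0), np.float64(67.0), np.float64(-52.0)] 0.0
[np.float64(50.0), np.float64(67.0), np.float64(-51.0)] 0.0
[np.float64(53.0), np.float64(67.0), np.float64(-50.0)] 0.0
[np.float64(56.0), np.float64(67.0), np.float64(-50.0)] 0.0
[np.float64(60.0), np.float64(67.0), np.float64(-50.0)] 0.0
[np.float64(63.0), np.float64(67.0), np.float64(-50.0)] 0.0
[np.float64(66.0), np.float64(67.0), np.float64(-51.0)] 0.0
[np.float64(70.0), np.float64(67.0), np.float64(-52.0)] 0.0
[np.float64(73.0), np.float64(67.0), np.float64(-53.0)] 0.0
[np.float64(76.0), np.float64(67.0), np.float64(-55.0)] 0.0
[np.float64(79.0), np.float64(67.0), np.float64(-58.0)] 0.0
[np.float64(81.0), np.float64(67.0), np.float64(-60.0)] 0.0
[np.float64(84.0), np.float64(67.0), np.float64(-63.0)] 0.0
```

>>> servo_tool(
  commands=[0,5,4,-38,0,0,10,8,-76,0,0,10,8,-76,0,0,10,30,-76,0,0,10,50,-76,0,0,10,67,-76,0,0,10,67,-76,0],
)

```text
clock: 15.0
position: [0.4946, 0.4238, 0.0479]
ee_rot: [-1.569, 0.003, 1.363]
force: [0.5, 0.1, -0.2]
gripper_width: 0.003
```

Run:
```python
from h import *
st()
def rho(t): return np.interp(t,[-.86,0,.4,1.3],[37.4,32,32,28])
T=np.linspace(-.86,1.3,20)
plan([cw(*fin(t,rho(t))[:2],51) for t in T])
```

```text
t 15.0 cradle mm [-57.2  70.   47.9] phi 0.001 F [ 0.5  0.1 -0.2] g 0.0 rot [-1.569  0.003  1.363] q [-0.45  1.04 -0.65  1.58  0.8   0.81 -0.08]
[np.float64(6.0), np.float64(-3.0), np.float64(-1.0)] -0.0
[np.float64(8.0), np.float64(-3.0), np.float64(3.0)] -0.0
[np.float64(10.0), np.float64(-3.0), np.float64(6.0)] -0.0
[np.float64(12.0), np.float64(-3.0), np.float64(10.0)] -0.0
[np.float64(15.0), np.float64(-3.0), np.float64(13.0)] -0.0
[np.float64(19.0), np.float64(-3.0), np.float64(16.0)] -0.0
[np.float64(23.0), np.float64(-3.0), np.float64(19.0)] -0.0
[np.float64(27.0), np.float64(-3.0), np.float64(21.0)] -0.0
[np.float64(31.0), np.float64(-3.0), np.float64(23.0)] -0.0
[np.float64(34.0), np.float64(-3.0), np.float64(25.0)] -0.0
[np.float64(37.0), np.float64(-3.0), np.float64(26.0)] -0.0
[np.float64(41.0), np.float64(-3.0), np.float64(27.0)] -0.0
[np.float64(45.0), np.float64(-3.0), np.float64(28.0)] -0.0
[np.float64(49.0), np.float64(-3.0), np.float64(27.0)] -0.0
[np.float64(53.0), np.float64(-3.0), np.float64(27.0)] -0.0
[np.float64(57.0), np.float64(-3.0), np.float64(25.0)] -0.0
[np.float64(61.0), np.float64(-3.0), np.float64(23.0)] -0.0
[np.float64(64.0), np.float64(-3.0), np.float64(21.0)] -0.0
[np.float64(68.0), np.float64(-3.0), np.float64(17.0)] -0.0
[np.float64(70.0), np.float64(-3.0), np.float64(14.0)] -0.0
```

>>> servo_tool(
  commands=[0,6,-2,-1,0,0,8,-2,3,0,0,10,-2,6,0,0,12,-2,10,0,0,15,-2,13,0,0,19,-2,16,0,0,23,-2,19,0,0,27,-2,21,0,0,31,-2,23,0,0,34,-2,25,0,0,37,-2,26,0,0,41,-2,27,0,0,45,-2,28,0,0,49,-2,27,0,0,53,-2,27,0,0,57,-2,25,0,0,61,-2,23,0,0,64,-2,21,0,0,68,-2,17,0,0,70,-2,14,0],
)

```text
clock: 17.0
position: [0.494, 0.4939, 0.0519]
ee_rot: [-1.568, 0.006, 1.364]
force: [-4.7, -5.8, -1.2]
gripper_width: 0.003
```

>>> servo_tool(
  commands=[0,1,0,-2,0,0,2,0,-4,0,0,2,0,-4,0,0,-3,0,4,0,0,-8,0,10,0,0,-8,-30,12,0,0,-8,-60,20,0,0,-50,-65,50,0,0,-80,-65,60,0,0,-80,-65,60,0],
)

```text
clock: 18.0
position: [0.4179, 0.4256, 0.118]
ee_rot: [-1.571, 0.006, 1.366]
force: [1.2, 0.2, -0.4]
gripper_width: -0.003
```

Run:
```python
from h import *
st()
cv2.imwrite("pics/s9.png",r.camera("scene")[240:430,195:455,::-1].repeat(3,0).repeat(3,1))
cv2.imwrite("pics/t9.png",r.camera("top")[230:300,140:260,::-1].repeat(6,0).repeat(6,1))
```

```text
t 18.0 cradle mm [-132.7   56.1  118. ] phi -0.002 F [ 1.2  0.2 -0.4] g -0.0 rot [-1.571  0.006  1.366] q [-0.49  0.89 -0.69  1.73  0.75  0.82 -0.18]
```

View pics/s9.png

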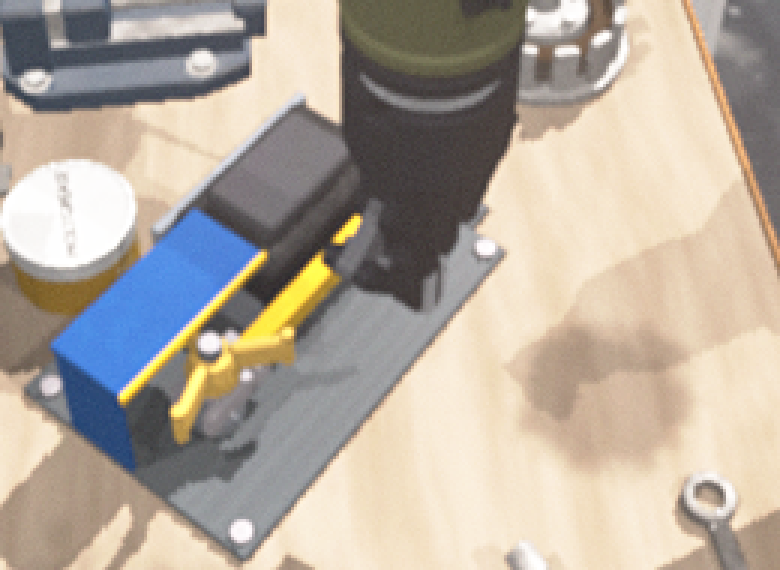

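View pics/t9.png

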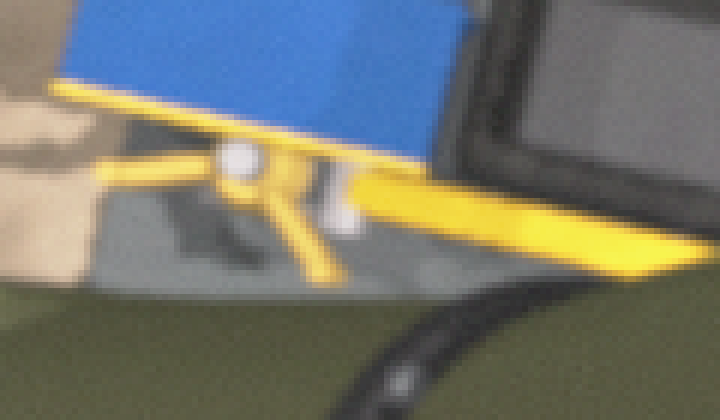

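Run:
```python
from h import *
plan([cw(-58,68,110),cw(-58,68,49)])
```

```text
[np.float64(7.0), np.float64(8.0), np.float64(-73.0)] -0.0
[np.float64(7.0), np.float64(69.0), np.float64(-73.0)] -0.0
```

>>> servo_tool(
  commands=[0,6,4,-37,0,0,12,8,-75,0,0,12,8,-75,0,0,12,30,-75,0,0,12,50,-75,0,0,12,67,-75,0,0,12,67,-75,0],
)

```text
clock: 18.8
position: [0.496, 0.4257, 0.0478]
ee_rot: [-1.569, 0.003, 1.363]
force: [-0.8, -2.0, 0.4]
gripper_width: 0.001
```

Run:
```python
from h import *
st()
def rho(t): return np.interp(t,[-.86,0,.4,1.3],[37.4,32,32,28])
T=np.linspace(-.86,.2,12)
plan([cw(*fin(t,rho(t))[:2],49) for t in T])
```

```text
t 18.8 cradle mm [-56.3  72.2  47.8] phi 0.001 F [-0.8 -2.   0.4] g 0.0 rot [-1.569  0.003  1.363] q [-0.45  1.04 -0.66  1.57  0.8   0.82 -0.07]
[np.float64(4.0), np.float64(-1.0), np.float64(-0.0)] -0.0
[np.float64(5.0), np.float64(-1.0), np.float64(3.0)] -0.0
[np.float64(7.0), np.float64(-1.0), np.float64(6.0)] -0.0
[np.float64(9.0), np.float64(-1.0), np.float64(9.0)] -0.0
[np.float64(11.0), np.float64(-1.0), np.float64(12.0)] -0.0
[np.float64(14.0), np.float64(-1.0), np.float64(15.0)] -0.0
[np.float64(17.0), np.float64(-1.0), np.float64(18.0)] -0.0
[np.float64(20.0), np.float64(-1.0), np.float64(20.0)] -0.0
[np.float64(24.0), np.float64(-1.0), np.float64(21.0)] -0.0
[np.float64(28.0), np.float64(-1.0), np.float64(23.0)] -0.0
[np.float64(30.0), np.float64(-1.0), np.float64(24.0)] -0.0
[np.float64(33.0), np.float64(-1.0), np.float64(26.0)] -0.0
```

>>> servo_tool(
  commands=[0,4,-1,0,0,0,5,-1,3,0,0,7,-1,6,0,0,9,-1,9,0,0,11,-1,12,0,0,14,-1,15,0,0,17,-1,18,0,0,20,-1,20,0,0,24,-1,21,0,0,26,-1,22,0,0,28,-1,23,0,0,28,-1,23,0],
)

```text
clock: 20.0
position: [0.4814, 0.4568, 0.0518]
ee_rot: [-1.574, 0.003, 1.362]
force: [2.5, -4.0, 0.1]
gripper_width: 0.002
```

>>> servo_tool(
  commands=[0,1,0,0,0,0,2,0,1,0,0,2,0,1,0],
)

```text
clock: 20.3
position: [0.4803, 0.4591, 0.0515]
ee_rot: [-1.573, 0.003, 1.362]
force: [1.8, -3.8, 1.1]
gripper_width: -0.0
```

>>> servo_tool(
  commands=[0,1,0,0,0,0,2,0,0,0,0,2,0,0,0],
)

```text
clock: 20.6
position: [0.4804, 0.4599, 0.0514]
ee_rot: [-1.572, 0.005, 1.362]
force: [1.3, -6.8, 3.5]
gripper_width: 0.002
```

>>> servo_tool(
  commands=[0,1,0,0,0,0,2,0,0,0,0,2,0,0,0],
)

```text
clock: 20.9
position: [0.4804, 0.4602, 0.0512]
ee_rot: [-1.572, 0.009, 1.362]
force: [-0.7, -9.9, 4.7]
gripper_width: -0.0
```

Run:
```python
from h import *
st()
```

```text
t 20.9 cradle mm [-78.6 102.7  51.2] phi 0.003 F [-0.7 -9.9  4.7] g -0.0 rot [-1.572  0.009  1.362] q [-0.51  1.05 -0.66  1.53  0.79  0.85 -0.1 ]
```

>>> servo_tool(
  commands=[0,-4,0,0,0,0,-12,0,2,0,0,-12,-30,4,0,0,-12,-60,10,0,0,-40,-80,50,0,0,-80,-90,70,0,0,-80,-90,70,0],
)

```text
clock: 21.6
position: [0.3881, 0.395, 0.1421]
ee_rot: [-1.568, 0.008, 1.371]
force: [0.3, 0.2, -0.8]
gripper_width: 0.003
```

Run:
```python
from h import *
st()
cv2.imwrite("pics/s10.png",r.camera("scene")[240:430,195:455,::-1].repeat(3,0).repeat(3,1))
cv2.imwrite("pics/t10.png",r.camera("top")[215:325,140:300,::-1].repeat(5,0).repeat(5,1))
for th in (-.4,-.2,0,.1,):
    q=[(-47-42*np.cos(t),118+42*np.sin(t),65) for t in (th,)]
    print(round(th,2),((proj("top",c2w(p,np.array(q)/1e3))-[140,215]+.5)*5).round().tolist(),((proj("scene",c2w(p,np.array(q)/1e3))-[195,240]+.5)*3).round().tolist())
```

```text
t 21.6 cradle mm [-155.6   20.1  142.1] phi -0.007 F [ 0.3  0.2 -0.8] g 0.0 rot [-1.568  0.008  1.371] q [-0.47  0.81 -0.72  1.84  0.74  0.79 -0.21]
-0.4 [[224.0, 324.0]] [[291.0, 370.0]]
-0.2 [[201.0, 326.0]] [[285.0, 383.0]]
0 [[178.0, 323.0]] [[276.0, 396.0]]
0.1 [[166.0, 320.0]] [[271.0, 401.0]]
```

View pics/s10.png

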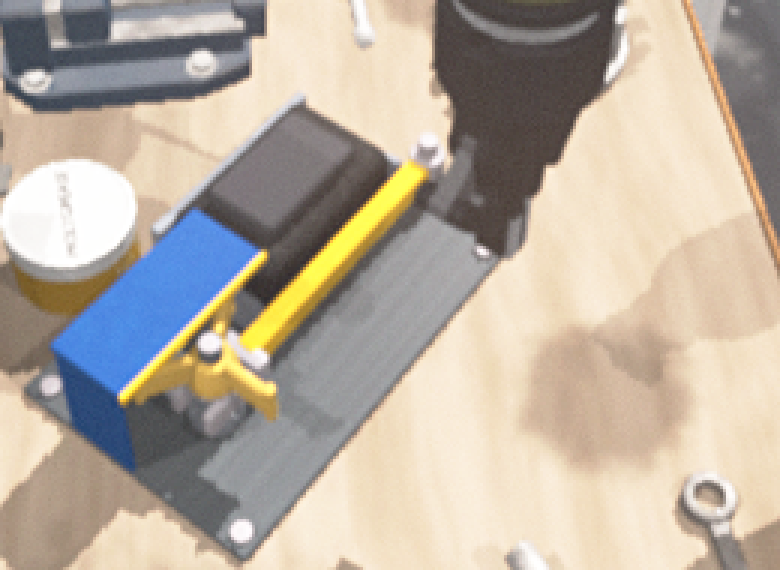

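View pics/t10.png

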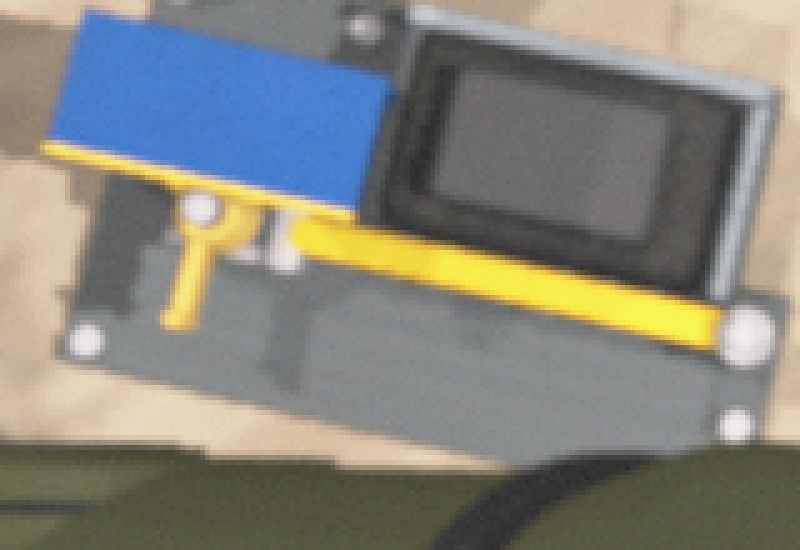

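Run:
```python
from h import *
r.sign_off(); st()
```

```text
the job is handed in; nothing more can be done
the job is handed in; nothing more can be done
```

The pack is home against the back stop, the gate is shut round the stud, and the wing nut is tight. I handed the job in at about 22 s of the 58 s allowed. The sign-off gives no verdict, so what follows is my own last checks.

- **Pack:** I slid it in with half-open fingers held low. It stopped moving while the push force rose from about 6 to 14 N, and the later pictures show it flat against the back stop.
- **Gate:** I swung it shut with closed fingers pushing on its outer side. It stopped on its stop with the force rising to about 10 N, and the pictures show its slotted end round the stud.
- **Wing nut:** I turned it clockwise in three strokes from the open front, from about 0.37 to 1.23, then 3.3, then about 4.2 rad. On the last stroke it stopped turning while the force rose to about 10 N. The final picture puts a wing at about 0 rad, which matches 4.19 rad. The three wings look alike, so the picture alone can't tell whole thirds of a turn apart; the hard stop on the last stroke is what confirms it.
- **End state:** the arm is withdrawn with no force showing on it. No bystander was touched.

Nothing failed. The only disagreement was 1 to 1.5 mm between the expected and measured finger positions at the pack and gate stops, within the calibration accuracy.

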